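# Set the airing door of the paper cabinet to the middle hole of its stay

## Task

The small paper cabinet's door is nearly shut, held by the slotted part of the stay that lies across its roof. Open the door wider to air the paper: lift the stay off the roof pin, swing the door out with it, and drop the middle one of the stay's three round holes fully down over the pin, then let go. Leave the mug, the stapler and the tub where they are.

Things in the scene. Friction and masses are not known exactly. Their poses are not given: they have to be found in the camera images.
- cabinet: paint-grey steel box on four feet, 160 deep (x) x 200 wide (y) x 110 mm high, fixed; origin under its centre at the worktop, x pointing to its back. Its front (-x) is the door. Flat roof at z = 110 mm.
- pin_track: flat steel plate 44 x 22 x 3 mm fixed on the roof, with a narrow slot 26 mm long along its x axis; origin at the plate's middle, at roof height; in the cabinet frame at x = -52.1, y = -49.9 mm, turned -0.57 rad about z. The pin is clamped somewhere along this slot: on the plate's x axis, up to 9.5 mm either side of the origin, not reported and different every time: find it by touch or by sight.
- shoulder_level (a point): point 14 mm above the plate's middle, at the height of the pin's shoulder. The pin is rigid: a dark shoulder 15 mm across, its top 14 mm above the roof, on which the bar rests; then a plain steel pin 7 mm in diameter with a slightly chamfered tip, its top 25 mm above the roof.
- door_hinge (a point): point on the door's vertical hinge axis at roof height; in the cabinet frame x = -85, y = +93 mm. Same axes as the cabinet.
- door (a joint): angle of the door, rad: 0 shut, grows as its right edge swings out to the cabinet's front (-x), limit 1.5; 0.2 at the start, about 0.7 with the middle hole on the pin. A lightly stiff hinge that stays where it is left. The door is 186 mm wide and carries the stay's swivel on its top edge.
- stay_swivel (a point): where the stay is jointed to the door, 110 mm from the hinge axis and 126.5 mm above the worktop. At door angle q it is at x = -85 - 110 sin q, y = 93 - 110 cos q mm in the cabinet frame.
- stay_turn (a joint): swing of the stay about the vertical axis of its swivel on the door, rad: the stay's heading in the cabinet frame (0 = straight back along +x, positive to +y) is this value minus the door angle; about -0.37 at the start. Turns freely.
- stay_lift (a joint): tilt of the stay about the horizontal axis in its swivel, rad, positive = far end raised; 0 = level, seated on the pin's shoulder; about +0.09 when a solid part near the middle hole lies on top of the pin. It drops under its own weight (120 g), to -0.08 if nothing holds it up.
- middle_hole (a point): centre of the middle round hole. The stay is a flat steel bar 20 wide, 5 mm thick, mid-thickness level with the swivel. Along the bar from the swivel: slot 32 x 10 mm centred at 65 mm (on the pin at the start), round holes 10 mm in diameter at 97, 122 (this one) and 147 mm, knob at 177, end at 189 mm. x along the bar away from the swivel, z up.
- stay_knob (a point): centre of the round black knob standing up from the far end of the stay: 22 mm in diameter, its top 33.5 mm above the bar's mid-thickness. This point is on the knob's axis, 19 mm above the bar's mid-thickness, 177 mm along the bar from the swivel. Same axes as the hole.
- mug_centre (a point): a white spotted mug, 82 x 114 x 91 mm, standing on the worktop; point half-way up. Leave it alone.
- stapler_centre (a point): a grey stapler, 43 x 188 x 72 mm, on the worktop to the right of the cabinet; point about half-way up. Leave it alone.
- tub_centre (a point): a round tub of paper clips with a black lid, 55 mm across and 37 mm high, standing on the left rear of the cabinet's roof; point half-way up. Leave it alone.

How it is judged (in metres and radians):
On the way:
1. the stay is lifted off the pin (value of joint stay_lift above 0.12 rad), for 0.1 s.
At the end, for the whole second after the job is handed in: The pin stands through the stay's middle round hole: the stay lies level on the pin's shoulder (tilt within 0.03 rad of 0), the hole's centre is over the pin plate (within 12 mm of its middle along the slot, 4 mm across it), and the door is at rest (value of joint stay_lift between -0.03 and 0.03 rad and x of middle_hole in the frame of pin_track between -0.012 and 0.012 m and y of middle_hole in the frame of pin_track between -0.004 and 0.004 m and velocity of joint door between -0.05 and 0.05 rad/s); the robot touches nothing.
It fails at once if the mug was moved by more than 30 mm (distance of mug_centre from where it was at the start of the episode above 0.03 m).
It fails at once if the stapler was moved by more than 30 mm (distance of stapler_centre from where it was at the start of the episode above 0.03 m).
It fails at once if the tub was moved by more than 30 mm (distance of tub_centre from where it was at the start of the episode above 0.03 m).
It also fails if it takes over 56 s, if anything falls off the work surface, if the arm or the gripper's body presses on something with over 40 N, if the wrist force passes 120 N, or if a joint passes its speed limit or range.

## Robot

A 6-joint arm with a two-finger parallel gripper is mounted at the origin on a cart in front of the work surface, level with it; the furniture and walls round the work are solid. World frame = base frame: x ahead of the robot, y to its left, z up, the work surface at z = 0. Lengths are in mm, angles in rad, forces in N, time in s.
With the tool pointing down it reaches from about 300 to 775 mm from the base axis. Payload 14.6 kg.
Tool frame: the origin (TCP) lies at the very end of the fingers, on their centre line; the grasp point (between the pads) lies 19 mm behind it; z points along the fingers, y is the line along which they close (so a half turn about z gives the same grasp; the last joint's range is limited). The gripper opens to 94 mm and grips with 3 to 60 N. Pads are 16 mm wide; open, the fingers measure 119 mm over their backs; the gripper's body (75 mm by 177 mm) begins 78 mm behind the grasp point.
Start: joints at [-1.268, 0.3, 1.521, -0, 1.321, -0.067], TCP at [198.778, -512.812, 205.446] pointing down, gripper open.
Joint ranges: [-3.03, 3.03], [-0.79, 2.21], [0.23, 2.52], [-1.04, 4.18], [0, 3.07], [-2.55, 2.55]. Speed limits (rad/s): [2.22, 2.22, 2.57, 3.14, 3.14, 3.14].

## Interface

Orientations are given as [roll, pitch, yaw] about the fixed x, y, z axes, in that order (R = Rz(yaw) Ry(pitch) Rx(roll)).
In Python, from cell import manip, camera, get_calibration gives the robot as it stands.
- The arm moves only by the tool arm_command, never from a script. Its argument "targets" is a list of rows, each an object of numbers: "hand": the opening, from -1 (shut) to 1 (fully open), so that 0 is half open; "x", "y", "z": the shift along the tool's x, y, z in m; "yaw": the turn about the tool's z in rad. In form: [{"hand": .., "x": .., "y": .., "z": .., "yaw": ..}, ...]. A call has 1 to 10 rows; each row shifts and turns the commanded pose from where the row before left it, along the tool's axes as they then stand; what a row does not reach is not made up. A row lasts 1/10 s, in which the tool goes at most 50 mm and 8.59 degrees, less where a joint would pass 70% of its speed; a pose out of reach is approached as far as the arm can. A call is refused whole if a number of a shift passes 0.05 or a number of a turn 0.15, either way. A call with a gripper value outside its range is refused whole. The fingers move at their own pace and stop on an object; "newtons" is the grip in N (left out, the last holds). Time passes only in rows, so rows that do not move let the fingers close. It gives the time, the measured TCP pose, the force, the opening and the grip force at its end, in the units of the state.
- manip.read_state(): the state, without advancing time (a new reading comes with each control period).
- camera(name): name is "scene" or "top"; returns the picture (400x640x3 uint8, red, green, blue); there is no depth.
- get_calibration(name): a dict with "K" (3x3 intrinsics, pixels), "cam_to_world" (4x4, takes a point from camera to world coordinates). Camera axes: x right, y up, looking along -z (the intrinsics and any distortion apply to the point x, -y, -z); pixel columns grow to the right and rows downward; lengths in mm; the calibration is good to about 2 mm. A picture is of the moment at which its call begins. get_calibration takes no time and is no camera call.
- manip.sign_off(): hands the job in; it is judged then, once.
The state is a dict: "clock": time; "joints": joint angles; "qd": joint speeds; "effort": joint torques, N m; "eef_pos": TCP position; "eef_rot": TCP orientation; "wrist_force": force on the tool from outside, world axes, zero at the start; "moment": the same for the moment, N m; "finger_gap": finger opening in mm; "finger_force": force on a finger pad.
Only numpy, scipy, OpenCV 4.12 (cv2) and the standard library are available. Lean on these libraries where they do the work, as an engineer would, in place of code of your own. Each camera call takes 0.05 s, during which the arm holds its last target. There are 200 camera calls.

## Working session

There is one attempt and no reset: what is moved stays moved. The work goes in short steps, Python scripts to look and compute and a tool call to move; the robot and the scene stay as the last step left them, time stands still between calls to the robot, and variables do not carry over. Pictures are saved under pics/ and viewed, at most 10 in all, crops included, and the job is handed in when it is done.

Besides the shell and the picture viewer there is one more tool, called after "Request:" as name([rows], argument=value, ...), one row to a line, values as JSON. arm_command: Moves the arm, as the interface text tells. Its arguments: {"type":"object","properties":{"targets":{"type":"array"},"newtons":{"type":"number"}},"required":["targets"]}

```bash
mkdir -p pics; ls
python3 - <<'E'
from cell import manip,camera,get_calibration
import cv2,numpy as np
np.set_printoptions(suppress=True,precision=4)
print(manip.read_state())
for n in("scene","top"):
    c=get_calibration(n);print(n,{k:np.array(v) for k,v in c.items()})
    cv2.imwrite(f"pics/{n}0.png",camera(n)[:,:,::-1])
E
```

```text
pics
{'clock': 0.0, 'joints': array([-1.2676,  0.3005,  1.5216,  0.    ,  1.3207, -0.0666]), 'qd': array([-0.0019,  0.0011, -0.0005,  0.0001, -0.0014, -0.0005]), 'effort': array([  0.0021, -53.1805, -35.2732,   0.071 ,   0.0245,  -0.0001]), 'eef_pos': array([ 198.7095, -512.5637,  204.8882]), 'eef_rot': array([-3.1404, -0.0001,  0.3698]), 'wrist_force': array([ 0.3779,  0.5816, -0.1933]), 'moment': array([-0.0672,  0.0325,  0.0012]), 'finger_force': 0.0, 'finger_gap': 94.2568590227904}
scene {'K': array([[505.0687,   0.    , 325.9264],
       [  0.    , 505.0687, 191.048 ],
       [  0.    ,   0.    ,   1.    ]]), 'cam_to_world': array([[   0.547 ,    0.3726,   -0.7496, -483.2654],
       [  -0.8371,    0.2462,   -0.4885, -796.0593],
       [   0.0025,    0.8947,    0.4466,  716.0616],
       [   0.    ,    0.    ,    0.    ,    1.    ]])}
top {'K': array([[368.8   ,   0.    , 319.6002],
       [  0.    , 368.8   , 201.5301],
       [  0.    ,   0.    ,   1.    ]]), 'cam_to_world': array([[  -0.0177,    0.99  ,   -0.1402,  379.2325],
       [  -0.9998,   -0.0179,   -0.0004, -159.7476],
       [  -0.0029,    0.1402,    0.9901,  988.5655],
       [   0.    ,    0.    ,    0.    ,    1.    ]])}
```

View pics/scene0.png

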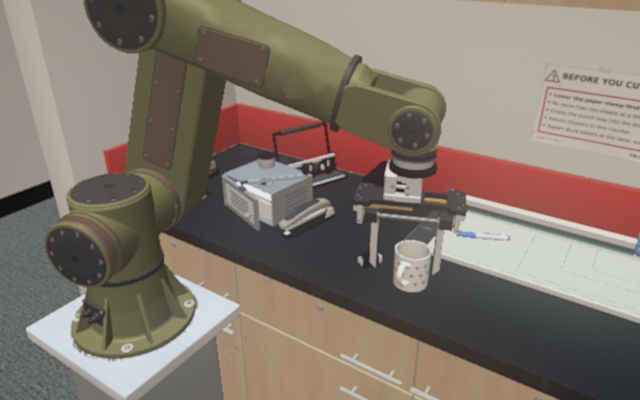

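View pics/top0.png

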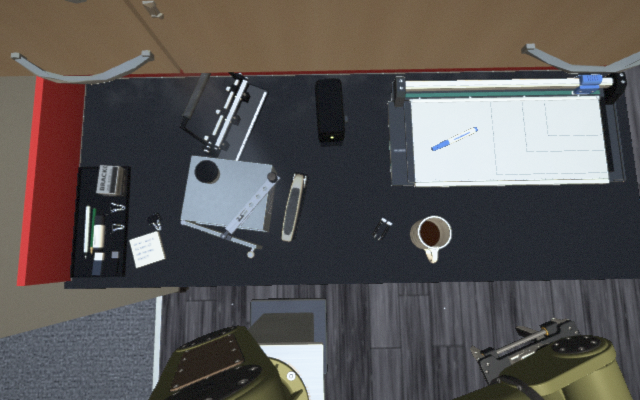

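The top view shows the cabinet roof around (228,195), with the stay running from about (228,232) to its knob at about (272,177). The tub is at (207,171) and the stapler at (292,207). I'll zoom in on both views.

Run:
```python
import cv2
a=cv2.imread("pics/top0.png")[145:265,170:320]; cv2.imwrite("pics/topc.png",cv2.resize(a,None,fx=5,fy=5,interpolation=cv2.INTER_CUBIC))
a=cv2.imread("pics/scene0.png")[140:240,210:350]; cv2.imwrite("pics/scenec.png",cv2.resize(a,None,fx=5.5,fy=5.5,interpolation=cv2.INTER_CUBIC))
```

```text
(no output)
```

View pics/topc.png

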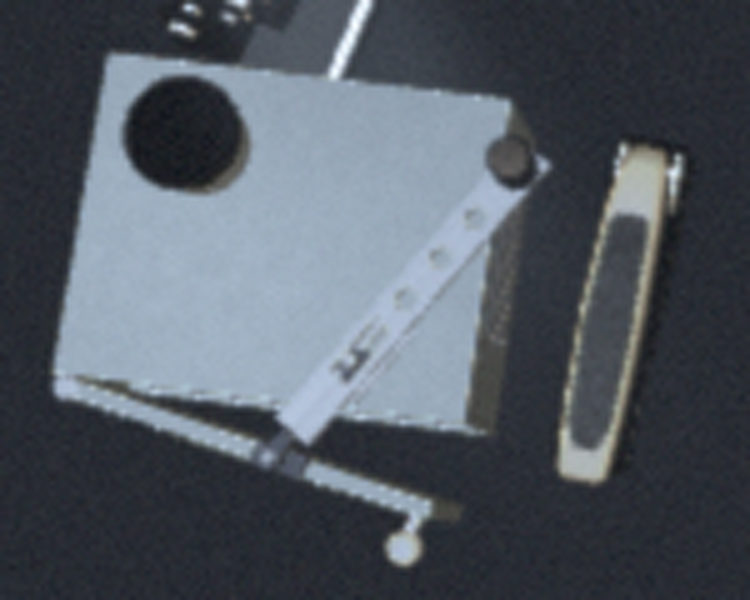

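View pics/scenec.png

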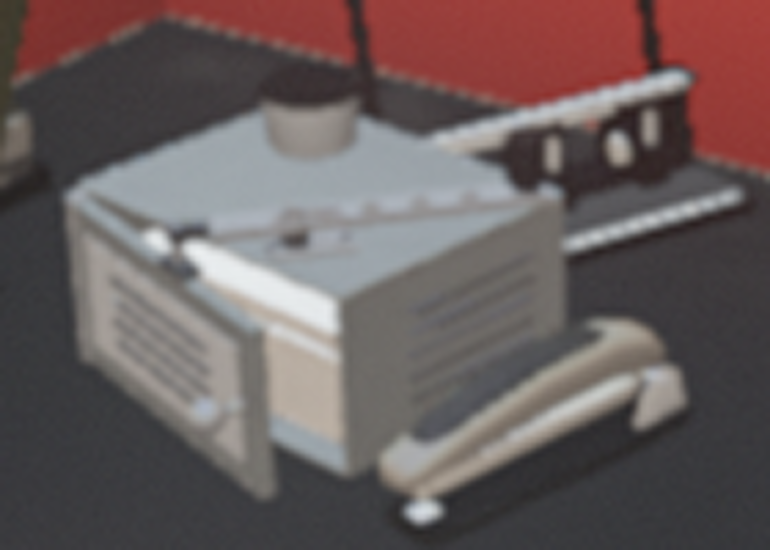

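Top-crop roof corners are back-left (107,55), back-right (512,98), front-right (467,432) and front-left (57,378). The knob is at (512,155) and the holes at (406,297), (440,257) and (475,217). In the scene crop, the roof's front-right corner is (341,299), its right-rear corner (560,190), and the holes are at about (370,207), (420,198) and (470,190). I'll fit the pose from these.

```bash
cat > h.py <<'E'
import numpy as np, cv2
from scipy.optimize import least_squares, fsolve
from cell import manip,camera,get_calibration
np.set_printoptions(suppress=True,precision=3)
def proj(n,P):
    c=get_calibration(n);M=np.linalg.inv(np.array(c["cam_to_world"]));P=np.atleast_2d(P)
    p=P@M[:3,:3].T+M[:3,3];p=p*[1,-1,-1];q=p@np.array(c["K"]).T
    return q[:,:2]/q[:,2:]
def tri(pt,ps):
    f=lambda X:np.r_[proj("top",X)[0]-pt,proj("scene",X)[0]-ps]
    r=least_squares(f,[450,100,100]);return r.x,r.fun
def c2w(cab,P):
    P=np.atleast_2d(P);c,s=np.cos(cab[2]),np.sin(cab[2])
    return np.c_[cab[0]+c*P[:,0]-s*P[:,1],cab[1]+s*P[:,0]+c*P[:,1],P[:,2]]
def bar(q,t,d,z,lift=0):  # point d along bar, z above mid thickness, cabinet frame
    h=t-q;r=d*np.cos(lift)-z*np.sin(lift)
    return [-85-110*np.sin(q)+r*np.cos(h),93-110*np.cos(q)+r*np.sin(h),126.5+d*np.sin(lift)+z*np.cos(lift)]
def pin(s): return np.array([-52.1+s*np.cos(.57),-49.9-s*np.sin(.57)])
def goal(s):  # q,t with middle hole on pin offset s
    return fsolve(lambda v:np.array(bar(v[0],v[1],122,0))[:2]-pin(s),[.7,.18])
E
cat > fit.py <<'E'
from h import *
T=lambda a:(np.array(a,float)+.5)/5-.5+[170,145]
S=lambda a:(np.array(a,float)+.5)/5.5-.5+[210,140]
tc=T([(107,55),(512,98),(467,432),(57,378)]); cc=[(80,100,110),(80,-100,110),(-80,-100,110),(-80,100,110)]
th=T([(406,297),(440,257),(475,217),(512,157)]); sh=S([(370,207),(420,198),(470,190)]); sc=S([(341,299),(560,193)])
for a,b in [(tc[2],sc[0]),(tc[1],sc[1])]+list(zip(th,sh)): print("tri",*tri(a,b))
def pts(v): return [bar(v[3],v[4],d,2.5) for d in(97,122,147)]
def f(v):
    w=c2w(v,cc); B=c2w(v,pts(v)); k=c2w(v,[bar(v[3],v[4],177,33.5)])
    return np.r_[(proj("top",w)-tc).ravel(),(proj("top",np.r_[B,k])-th).ravel(),(proj("scene",w[[2,1]])-sc).ravel(),(proj("scene",B)-sh).ravel(), (v[3]-.2)*20,(v[4]+.37)*20]
r=least_squares(f,[450,90,-.1,.2,-.37],loss="soft_l1");v=r.x
print(v);print(f(v).reshape(-1,2))
np.save("cab.npy",v)
print("knob grasp",c2w(v,[bar(v[3],v[4],177,19)]),"yaw",v[2]+v[4]-v[3])
for s in(-9.5,0,9.5):
    q,t=goal(s);print(s,q,t,c2w(v,[bar(q,t,177,19)]),"heading",v[2]+t-q, "pin tip px",proj("top",c2w(v,[[*pin(s),135]])),"scene",proj("scene",c2w(v,[[*pin(s),135]])))
E
python3 fit.py
```

```text
tri [435.615 -24.56  112.549] [ 0.296 -0.23  -0.42  -0.018]
tri [596.703 -44.25  111.891] [-0.339  0.254  0.497 -0.026]
tri [497.445   2.843 130.186] [-0.224  0.173  0.333  0.01 ]
tri [516.101 -13.673 132.182] [-0.093  0.071  0.138  0.001]
tri [534.798 -30.535 133.709] [ 0.004 -0.003 -0.006  0.   ]
[530.55   65.223  -0.132   0.197  -0.367]
[[ 0.009  0.005]
 [-0.151  0.458]
 [-0.045 -1.18 ]
 [-0.886  0.061]
 [ 0.109  0.278]
 [ 0.175  0.107]
 [-0.001 -0.015]
 [-1.007 -0.433]
 [-0.157  0.38 ]
 [ 0.554  0.596]
 [ 0.488  0.462]
 [ 0.293  1.004]
 [ 0.014  1.374]
 [-0.055  0.053]]
knob grasp [[558.687 -49.068 145.5  ]] yaw -0.6969626718263857
-9.5 0.8143937460893457 0.27864229982356087 [[508.244  -5.301 145.5  ]] heading -0.6681027031252327 pin tip px [[238.915 217.9  ]] scene [[262.217 177.604]]
0 0.7254846051354434 0.20566362107077032 [[516.033 -10.746 145.5  ]] heading -0.652172240924121 pin tip px [[241.592 214.749]] scene [[265.672 177.19 ]]
9.5 0.6380148978969541 0.12699919011783534 [[523.577 -16.497 145.5  ]] heading -0.6433669646385666 pin tip px [[244.263 211.605]] scene [[269.115 176.778]]
```

Request:
arm_command([
  {"hand":1,"x":0.0387,"y":-0.0232,"z":0,"yaw":0},
  {"hand":1,"x":0.0387,"y":-0.0232,"z":0,"yaw":0},
  {"hand":1,"x":0.0387,"y":-0.0232,"z":0,"yaw":0},
  {"hand":1,"x":0.0387,"y":-0.0232,"z":0,"yaw":0},
  {"hand":1,"x":0.0387,"y":-0.0232,"z":0,"yaw":0},
  {"hand":1,"x":0.0387,"y":-0.0232,"z":0,"yaw":0},
  {"hand":1,"x":0.0387,"y":-0.0232,"z":0,"yaw":0},
  {"hand":1,"x":0.0387,"y":-0.0232,"z":0,"yaw":0},
  {"hand":1,"x":0.0387,"y":-0.0232,"z":0,"yaw":0},
  {"hand":1,"x":0.0387,"y":-0.0232,"z":0,"yaw":0},
])

```text
clock: 1.1
eef_pos: [476.5, -154.9, 205.3]
eef_rot: [-3.141, 0.0, 0.37]
wrist_force: [0.4, -0.5, -0.2]
finger_gap: 93.5
finger_force: 0.0
```

Request:
arm_command([
  {"hand":1,"x":0.0387,"y":-0.0232,"z":0,"yaw":0},
  {"hand":0.2,"x":0.0387,"y":-0.0232,"z":0,"yaw":0},
  {"hand":0.2,"x":0,"y":0,"z":0,"yaw":0.15},
  {"hand":0.2,"x":0,"y":0,"z":0,"yaw":0.15},
  {"hand":0.2,"x":0,"y":0,"z":0,"yaw":0.15},
  {"hand":0.2,"x":0,"y":0,"z":0,"yaw":0.15},
  {"hand":0.2,"x":0,"y":0,"z":0,"yaw":0.15},
  {"hand":0.2,"x":0,"y":0,"z":0,"yaw":0.15},
  {"hand":0.2,"x":0,"y":0,"z":0,"yaw":0.15},
  {"hand":0.2,"x":0,"y":0,"z":0,"yaw":0.02},
])

```text
clock: 2.1
eef_pos: [531.0, -85.4, 205.2]
eef_rot: [3.141, 0.001, -0.703]
wrist_force: [0.5, -0.7, 0.2]
finger_gap: 56.6
finger_force: 0.0
```

Request:
arm_command([
  {"hand":0.2,"x":0,"y":0,"z":0,"yaw":0},
  {"hand":0.2,"x":0,"y":0,"z":0,"yaw":0},
])

```text
clock: 2.3
eef_pos: [531.1, -85.4, 205.3]
eef_rot: [3.142, 0.0, -0.697]
wrist_force: [-0.7, 0.4, 0.2]
finger_gap: 56.7
finger_force: 0.0
```

Request:
arm_command([
  {"hand":0.2,"x":-0.001,"y":-0.023,"z":0},
  {"hand":0.2,"x":0,"y":-0.023,"z":0},
  {"hand":0.2,"z":0.02},
  {"hand":0.2,"z":0.02},
  {"hand":0.2,"z":0.015},
  {"hand":0.2,"z":0.01},
  {"hand":0.2,"z":0.007},
  {"hand":0.2,"z":0},
  {"hand":0.2,"z":0},
])

```text
schema error: expected keys hand, x, y, z, yaw
```

Run:
```python
from h import *
v=np.load("cab.npy");s=manip.read_state();print(s["eef_pos"],s["wrist_force"])
a=camera("top")[145:265,170:320,::-1];b=camera("scene")[110:230,210:360,::-1]
cv2.imwrite("pics/g.png",np.hstack([cv2.resize(x,(400,320),interpolation=cv2.INTER_CUBIC) for x in(a,b)]))
```

```text
[531.127 -85.386 205.341] [-0.671  0.424  0.166]
```

View pics/g.png

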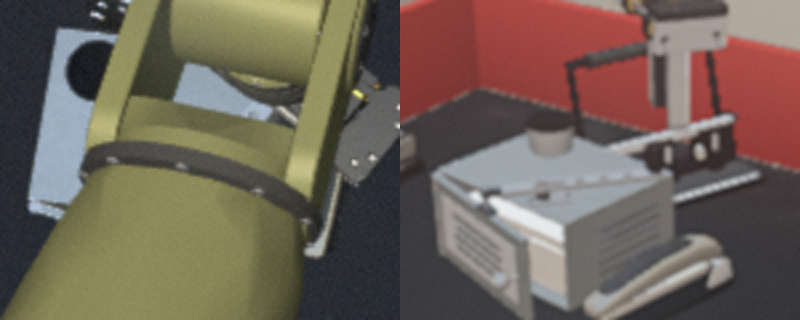

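The move was refused because every row needs all the keys, so nothing moved. The top camera (left half) is blocked by the arm. The scene view (right half) shows the gripper above and to the right of the knob. I'll resend it with full rows.

Request:
arm_command([
  {"hand":0.2,"x":-0.001,"y":-0.023,"z":0,"yaw":0},
  {"hand":0.2,"x":0,"y":-0.023,"z":0,"yaw":0},
  {"hand":0.2,"x":0,"y":0,"z":0.02,"yaw":0},
  {"hand":0.2,"x":0,"y":0,"z":0.02,"yaw":0},
  {"hand":0.2,"x":0,"y":0,"z":0.015,"yaw":0},
  {"hand":0.2,"x":0,"y":0,"z":0.01,"yaw":0},
  {"hand":0.2,"x":0,"y":0,"z":0.007,"yaw":0},
  {"hand":0.2,"x":0,"y":0,"z":0,"yaw":0},
  {"hand":0.2,"x":0,"y":0,"z":0,"yaw":0},
])

```text
clock: 3.3
eef_pos: [560.3, -49.6, 134.0]
eef_rot: [-3.141, -0.001, -0.7]
wrist_force: [-0.2, -0.6, 0.5]
finger_gap: 56.3
finger_force: 0.0
```

Request:
arm_command([
  {"hand":-0.6,"x":0,"y":0,"z":0,"yaw":0},
  {"hand":-0.6,"x":0,"y":0,"z":0,"yaw":0},
  {"hand":-0.6,"x":0,"y":0,"z":0,"yaw":0},
  {"hand":-0.6,"x":0,"y":0,"z":0,"yaw":0},
  {"hand":-0.6,"x":0,"y":0,"z":0,"yaw":0},
  {"hand":-0.6,"x":0,"y":0,"z":0,"yaw":0},
], newtons=10)

```text
clock: 3.9
eef_pos: [560.1, -49.6, 133.5]
eef_rot: [-3.142, -0.0, -0.7]
wrist_force: [-0.3, -0.1, -0.1]
finger_gap: 21.6
finger_force: 10.0
```

Request:
arm_command([
  {"hand":-0.6,"x":-0.001,"y":0,"z":-0.004,"yaw":0},
  {"hand":-0.6,"x":-0.001,"y":0,"z":-0.006,"yaw":0},
  {"hand":-0.6,"x":-0.001,"y":0,"z":-0.006,"yaw":0},
  {"hand":-0.6,"x":-0.001,"y":0,"z":-0.006,"yaw":0},
  {"hand":-0.6,"x":-0.001,"y":0,"z":-0.006,"yaw":0},
  {"hand":-0.6,"x":-0.002,"y":0,"z":-0.006,"yaw":0},
  {"hand":-0.6,"x":0,"y":0,"z":0,"yaw":0},
  {"hand":-0.6,"x":0,"y":0,"z":0,"yaw":0},
], newtons=12)

```text
clock: 4.7
eef_pos: [554.7, -45.1, 167.5]
eef_rot: [-3.141, -0.0, -0.7]
wrist_force: [-0.1, 0.0, -0.5]
finger_gap: 21.6
finger_force: 12.0
```

Run:
```python
from h import *
v=np.load("cab.npy");s=manip.read_state();print(s["eef_pos"],s["eef_rot"],s["wrist_force"],s["moment"])
b=camera("scene");cv2.imwrite("pics/lift_raw.png",b[:,:,::-1]);b=b[140:240,210:350,::-1]
cv2.imwrite("pics/lift.png",cv2.resize(b,None,fx=5.5,fy=5.5,interpolation=cv2.INTER_CUBIC))
C=lambda P:(proj("scene",c2w(v,P))-[210,140]+.5)*5.5
for S in(-9.5,-6,-3,0,9.5): print(S,[C([[*pin(S),z]])[0] for z in(113,124,135)])
for e in(-22,-13,13,22): print("plate",e,C([[*pin(e),113]])[0])
for S in(-9.5,-7,-4):
  q,t=goal(S)
  for l in(.17,.1,0): print(S,l,q,c2w(v,[bar(q,t,177,26,l)]),v[2]+t-q)
```

```text
[554.697 -45.062 167.548] [-3.141 -0.    -0.7  ] [-0.066  0.05  -0.477] [ 0.009 -0.085  0.006]
-9.5 [array([292.319, 249.63 ]), array([291.135, 229.672]), array([289.942, 209.572])]
-6 [array([299.277, 248.771]), array([298.118, 228.823]), array([296.951, 208.733])]
-3 [array([305.234, 248.036]), array([304.097, 228.097]), array([302.952, 208.015])]
0 [array([311.184, 247.301]), array([310.069, 227.371]), array([308.946, 207.297])]
9.5 [array([329.983, 244.981]), array([328.936, 225.077]), array([327.882, 205.031])]
plate -22 [267.395 252.707]
plate -13 [285.352 250.49 ]
plate 13 [336.892 244.128]
plate 22 [354.618 241.94 ]
-9.5 0.17 0.8143937460893457 [[502.788  -0.995 182.07 ]] -0.6681027031252327
-9.5 0.1 0.8143937460893457 [[505.512  -3.145 170.041]] -0.6681027031252327
-9.5 0 0.8143937460893457 [[508.244  -5.301 152.5  ]] -0.6681027031252327
-7 0.17 0.7908319489042608 [[504.842  -2.425 182.07 ]] -0.6632022722856796
-7 0.1 0.7908319489042608 [[507.576  -4.561 170.041]] -0.6632022722856796
-7 0 0.7908319489042608 [[510.319  -6.704 152.5  ]] -0.6632022722856796
-4 0.17 0.7627183150018939 [[507.285  -4.165 182.07 ]] -0.6579937586695769
-4 0.1 0.7627183150018939 [[510.031  -6.287 170.041]] -0.6579937586695769
-4 0 0.7627183150018939 [[512.784  -8.415 152.5  ]] -0.6579937586695769
```

View pics/lift.png

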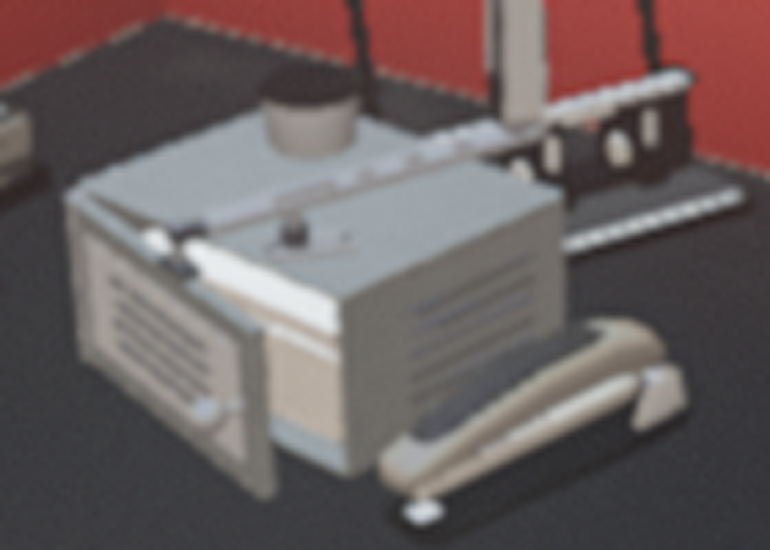

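The stay is lifted, at about 0.19 rad. The shoulder shows at crop (294,235), which puts the pin at s ≈ -8 mm. Next I swing the door out.

Request:
arm_command([
  {"hand":-0.6,"x":0,"y":0,"z":0,"yaw":0},
  {"hand":-0.6,"x":-0.003,"y":0,"z":0,"yaw":0},
  {"hand":-0.6,"x":-0.007,"y":0,"z":0,"yaw":-0.005},
  {"hand":-0.6,"x":-0.008,"y":0,"z":0,"yaw":-0.005},
  {"hand":-0.6,"x":-0.008,"y":0,"z":0,"yaw":-0.005},
  {"hand":-0.6,"x":-0.008,"y":0,"z":0,"yaw":-0.005},
  {"hand":-0.6,"x":-0.008,"y":0,"z":0,"yaw":-0.005},
  {"hand":-0.6,"x":-0.008,"y":0,"z":0,"yaw":-0.005},
  {"hand":-0.6,"x":-0.008,"y":0,"z":0,"yaw":0},
  {"hand":-0.6,"x":-0.006,"y":0,"z":0,"yaw":0},
], newtons=25)

```text
clock: 5.75
eef_pos: [504.7, -4.0, 167.6]
eef_rot: [-3.141, -0.0, -0.67]
wrist_force: [1.1, -0.2, -1.6]
finger_gap: 21.5
finger_force: 25.0
```

Request:
arm_command([
  {"hand":-0.6,"x":-0.002,"y":0,"z":0,"yaw":0},
  {"hand":-0.6,"x":0,"y":0,"z":0,"yaw":0},
  {"hand":-0.6,"x":0,"y":0,"z":0,"yaw":0},
])

```text
clock: 6.05
eef_pos: [503.6, -3.4, 167.4]
eef_rot: [-3.141, 0.0, -0.67]
wrist_force: [1.7, 0.2, -1.7]
finger_gap: 21.2
finger_force: 25.0
```

Run:
```python
from h import *
v=np.load("cab.npy");s=manip.read_state();print(s["eef_pos"],s["eef_rot"],s["wrist_force"],s["moment"])
b=camera("scene");cv2.imwrite("pics/sw_raw.png",b[:,:,::-1]);b=b[140:240,210:350,::-1]
cv2.imwrite("pics/sw.png",cv2.resize(b,None,fx=5.5,fy=5.5,interpolation=cv2.INTER_CUBIC))
C=lambda P:(proj("scene",c2w(v,P))-[210,140]+.5)*5.5
q,t=goal(-8)
for l in(.17,.19):print([C([bar(q,t,d,2.5,l)])[0] for d in(0,97,122,147)])
print("door top right edge",C([[-85-186*np.sin(q),93-186*np.cos(q),110]]))
```

```text
[503.642  -3.369 167.439] [-3.141  0.    -0.67 ] [ 1.727  0.16  -1.736] [ 0.168 -0.169 -0.169]
[array([ 44.316, 254.417]), array([238.012, 197.327]), array([287.004, 182.888]), array([335.623, 168.558])]
[array([ 44.215, 254.448]), array([236.971, 193.91 ]), array([285.767, 178.585]), array([334.21 , 163.371])]
door top right edge [[ 27.297 363.164]]
```

View pics/sw.png

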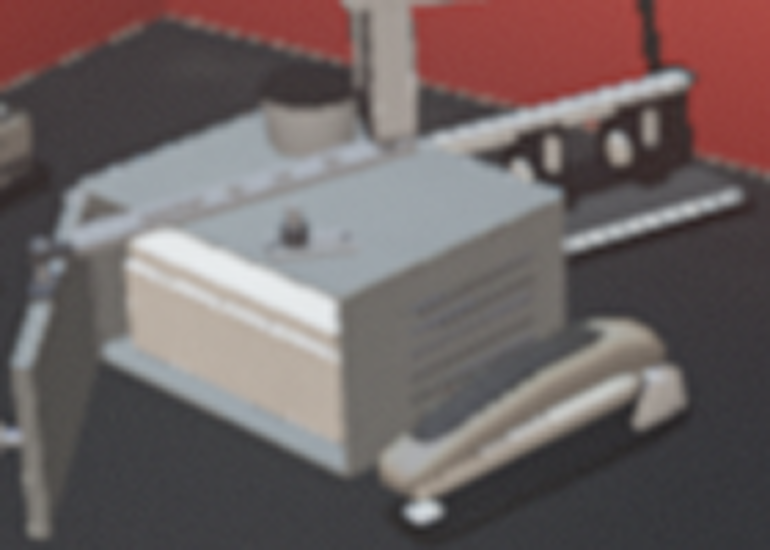

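The door is out near 0.78 rad, with the holes at crop (236,192), (290,178) and (343,160), close to prediction. Next is a 2 mm lateral correction, then descending toward the pin top.

Request:
arm_command([
  {"hand":-0.6,"x":0,"y":-0.002,"z":0,"yaw":0},
  {"hand":-0.6,"x":0.001,"y":0,"z":0.003,"yaw":0},
  {"hand":-0.6,"x":0.001,"y":0,"z":0.003,"yaw":0},
  {"hand":-0.6,"x":0.001,"y":0,"z":0.003,"yaw":0},
  {"hand":-0.6,"x":0.001,"y":0,"z":0.003,"yaw":0},
  {"hand":-0.6,"x":0.0005,"y":0,"z":0.002,"yaw":0},
  {"hand":-0.6,"x":0,"y":0,"z":0.001,"yaw":0},
  {"hand":-0.6,"x":0,"y":0,"z":0,"yaw":0},
  {"hand":-0.6,"x":0,"y":0,"z":0,"yaw":0},
], newtons=15)

```text
clock: 7.0
eef_pos: [508.3, -4.6, 152.5]
eef_rot: [-3.142, -0.0, -0.67]
wrist_force: [0.2, -0.2, 0.2]
finger_gap: 21.5
finger_force: 15.0
```

```bash
cat > look.py <<'E'
import sys
from h import *
v=np.load("cab.npy");s=manip.read_state();print(s["eef_pos"],s["eef_rot"][2],s["wrist_force"],s["moment"])
b=camera("scene")[150:200,235:305,::-1]
cv2.imwrite("pics/%s.png"%sys.argv[1],cv2.resize(b,None,fx=10,fy=10,interpolation=cv2.INTER_CUBIC))
C=lambda P:(proj("scene",c2w(v,P))-[235,150]+.5)*10
for S in(-9.5,-8,-6):
  q,t=goal(S);
  for l in (.11,.09): print(S,l,[C([bar(q,t,d,2.5,l)])[0] for d in(97,122,147)],c2w(v,[bar(q,t,177,26,l)]))
  print("pin tip",C([[*pin(S),135]]))
E
python3 look.py d1
```

```text
[508.291  -4.572 152.518] -0.6701545991475115 [ 0.248 -0.216  0.196] [0.238 0.068 0.033]
-9.5 0.11 [array([182.002, 278.162]), array([272.032, 256.869]), array([361.292, 235.758])] [[505.164  -2.87  171.774]]
-9.5 0.09 [array([183.337, 284.505]), array([273.58 , 264.839]), array([363.022, 245.348])] [[505.847  -3.409 168.303]]
pin tip [[277.167 281.039]]
-8 0.11 [array([187.587, 277.62 ]), array([277.514, 256.225]), array([366.663, 235.014])] [[506.403  -3.718 171.774]]
-8 0.09 [array([188.917, 283.96 ]), array([279.056, 264.192]), array([368.386, 244.601])] [[507.088  -4.256 168.303]]
pin tip [[282.631 280.386]]
-6 0.11 [array([195.026, 276.886]), array([284.818, 255.366]), array([373.824, 234.034])] [[508.047  -4.861 171.774]]
-6 0.09 [array([196.35 , 283.223]), array([286.353, 263.329]), array([375.538, 243.615])] [[508.734  -5.395 168.303]]
pin tip [[289.911 279.514]]
```

View pics/d1.png

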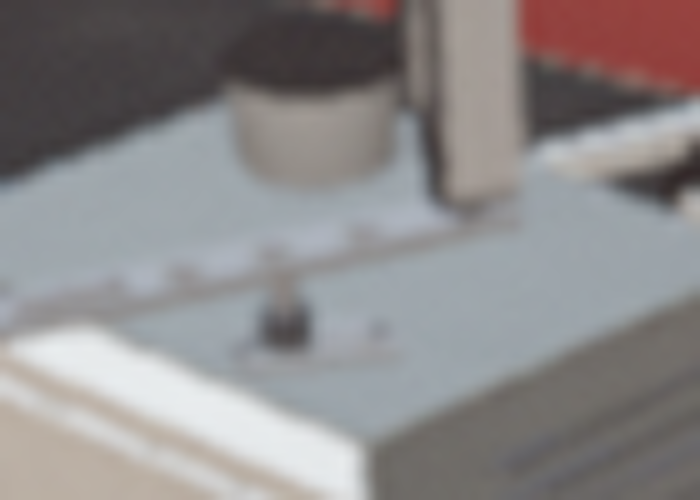

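In this crop the middle hole is at (273,253), predicted (277,256). The pin shoulder is centred at x=286, confirming s ≈ -8. The hole needs to go about 1 mm to the image right; I'll shift it and lower to touch.

Request:
arm_command([
  {"hand":-0.6,"x":0.001,"y":0.001,"z":0,"yaw":0},
  {"hand":-0.6,"x":0.0003,"y":0,"z":0.0015,"yaw":0},
  {"hand":-0.6,"x":0.0003,"y":0,"z":0.0015,"yaw":0},
  {"hand":-0.6,"x":0.0003,"y":0,"z":0.0015,"yaw":0},
  {"hand":-0.6,"x":0,"y":0,"z":0,"yaw":0},
  {"hand":-0.6,"x":0,"y":0,"z":0,"yaw":0},
], newtons=12)

```text
clock: 7.65
eef_pos: [509.2, -6.5, 147.9]
eef_rot: [3.142, 0.0, -0.67]
wrist_force: [0.9, 0.4, -0.9]
finger_gap: 21.7
finger_force: 12.0
```

Request:
arm_command([
  {"hand":-0.6,"x":0.0003,"y":0,"z":0.0015,"yaw":0},
  {"hand":-0.6,"x":0.0003,"y":0,"z":0.0015,"yaw":0},
  {"hand":-0.6,"x":0,"y":0,"z":0,"yaw":0},
  {"hand":-0.6,"x":0,"y":0,"z":0,"yaw":0},
])

```text
clock: 8.05
eef_pos: [509.6, -6.9, 144.9]
eef_rot: [3.142, 0.0, -0.67]
wrist_force: [0.3, 0.7, -1.1]
finger_gap: 21.4
finger_force: 12.0
```

```bash
python3 look.py d2 | head -1
```

```text
[509.613  -6.923 144.887] -0.6702072644091919 [ 0.323  0.667 -1.093] [0.176 0.041 0.001]
```

View pics/d2.png

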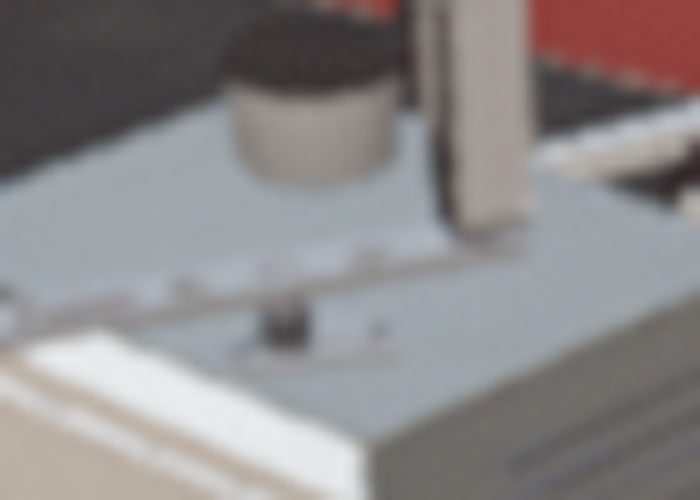

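The bar sits just above the shoulder and the middle hole, at about (280,268), is filled by the pin tip. I'll keep lowering and watch the force.

Request:
arm_command([
  {"hand":-0.6,"x":0.0003,"y":0,"z":0.0015,"yaw":0},
  {"hand":-0.6,"x":0.0003,"y":0,"z":0.0015,"yaw":0},
  {"hand":-0.6,"x":0.0002,"y":0,"z":0.0015,"yaw":0},
  {"hand":-0.6,"x":0.0002,"y":0,"z":0.0015,"yaw":0},
  {"hand":-0.6,"x":0,"y":0,"z":0,"yaw":0},
  {"hand":-0.6,"x":0,"y":0,"z":0,"yaw":0},
])

```text
clock: 8.7
eef_pos: [510.4, -7.6, 138.9]
eef_rot: [3.142, 0.0, -0.67]
wrist_force: [0.8, 0.4, -0.4]
finger_gap: 21.6
finger_force: 12.0
```

Request:
arm_command([
  {"hand":-0.6,"x":0.0002,"y":0,"z":0.0015,"yaw":0},
  {"hand":-0.6,"x":0.0002,"y":0,"z":0.0015,"yaw":0},
  {"hand":-0.6,"x":0.0001,"y":0,"z":0.0015,"yaw":0},
  {"hand":-0.6,"x":0,"y":0,"z":0.0005,"yaw":0},
  {"hand":-0.6,"x":0,"y":0,"z":0,"yaw":0},
  {"hand":-0.6,"x":0,"y":0,"z":0,"yaw":0},
], newtons=6)

```text
clock: 9.3
eef_pos: [510.8, -7.9, 134.0]
eef_rot: [3.142, -0.0, -0.67]
wrist_force: [-0.0, -0.9, -0.7]
finger_gap: 21.9
finger_force: 6.0
```

Request:
arm_command([
  {"hand":-0.4,"x":0,"y":0,"z":0,"yaw":0},
  {"hand":-0.2,"x":0,"y":0,"z":0,"yaw":0},
  {"hand":0,"x":0,"y":0,"z":0,"yaw":0},
  {"hand":0,"x":0,"y":0,"z":0,"yaw":0},
  {"hand":0,"x":0,"y":0,"z":-0.02,"yaw":0},
  {"hand":0,"x":0,"y":0,"z":-0.03,"yaw":0},
  {"hand":0,"x":0,"y":0,"z":-0.03,"yaw":0},
  {"hand":0,"x":0,"y":0,"z":-0.03,"yaw":0},
  {"hand":0,"x":0,"y":0,"z":0,"yaw":0},
  {"hand":0,"x":0,"y":0,"z":0,"yaw":0},
])

```text
clock: 10.3
eef_pos: [510.8, -7.9, 243.9]
eef_rot: [-3.141, -0.0, -0.67]
wrist_force: [0.2, -0.3, -1.0]
finger_gap: 47.0
finger_force: 0.0
```

Request:
arm_command([
  {"hand":0,"x":0.03,"y":0.04,"z":0,"yaw":0},
  {"hand":0,"x":0.03,"y":0.04,"z":0,"yaw":0},
  {"hand":0,"x":0.03,"y":0.04,"z":0,"yaw":0},
  {"hand":0,"x":0.03,"y":0.04,"z":0,"yaw":0},
  {"hand":0,"x":0.03,"y":0.04,"z":0,"yaw":0},
  {"hand":0,"x":0.03,"y":0.04,"z":0,"yaw":0},
  {"hand":0,"x":0,"y":0,"z":0,"yaw":0},
  {"hand":0,"x":0,"y":0,"z":0,"yaw":0},
])

```text
clock: 11.1
eef_pos: [502.2, -308.1, 242.1]
eef_rot: [3.142, 0.003, -0.672]
wrist_force: [-0.5, -1.0, 0.2]
finger_gap: 47.5
finger_force: 0.0
```

Run:
```python
from h import *
v=np.load("cab.npy")
a=camera("top")[145:265,170:320,::-1];b=camera("scene")[140:215,215:309,::-1]
cv2.imwrite("pics/fin.png",np.hstack([cv2.resize(a,(400,320),interpolation=cv2.INTER_CUBIC),cv2.resize(b,(400,320),interpolation=cv2.INTER_CUBIC)]))
q,t=goal(-8)
for l in(0,.09):
  P=c2w(v,[bar(q,t,d,2.5,l) for d in(97,122,147)]+[bar(q,t,177,33.5,l),bar(q,t,189,0,l)])
  print(l,(proj("top",P)-[170,145]+.5)*2.667,(proj("scene",P)-[215,140]+.5)*4.26+[400,0])
```

```text
0 [[169.84  217.808]
 [187.752 195.097]
 [205.551 172.53 ]
 [220.303 140.306]
 [235.675 135.382]] [[567.481 175.84 ]
 [606.101 170.548]
 [644.318 165.312]
 [687.921 115.196]
 [707.759 160.131]]
0.09 [[167.03  217.632]
 [184.491 194.531]
 [201.931 171.458]
 [214.054 140.954]
 [231.839 133.012]] [[565.679 163.567]
 [604.078 155.146]
 [642.132 146.8  ]
 [681.335  93.245]
 [705.765 136.421]]
```

View pics/fin.png

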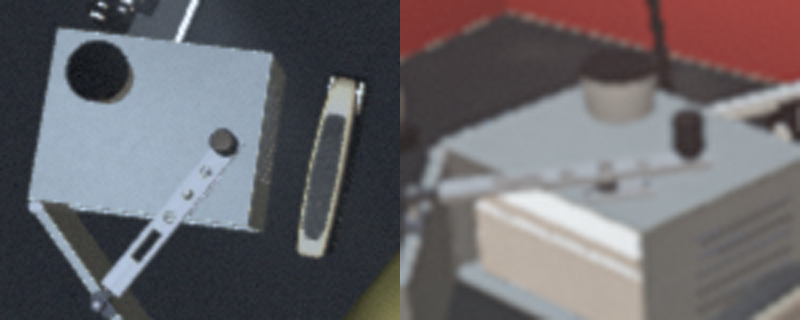

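The knob top is at scene (688,115), matching the level prediction of (688,115). The middle hole in the top view, at (187,195), shows the pin through it. Handing in.

```bash
python3 -c "
from cell import manip
print(manip.sign_off())"
```

```text
the job is handed in; nothing more can be done
None
```

I opened the door to about 0.8 rad with the stay's middle hole down over the pin, and handed the job in at about 11 s; no verdict was returned. In the last pictures the stay lies level on the shoulder, the arm is clear, and the tub and stapler look unmoved; the mug was outside those crops, but the arm never went near it below about 200 mm.

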